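Set out an overhauled gas regulator for reassembly

ROBOT

A 7-joint arm with a two-finger parallel gripper is mounted at the origin on the work surface. World frame = base frame: x ahead of the robot, y to its left, z up, the work surface at z = 0. Lengths are in mm, angles in rad, forces in N, time in s.
With the tool pointing down it reaches from about 400 to 875 mm from the base axis. Payload 4.4 kg.
Tool frame: the origin (TCP) lies at the very end of the fingers, on their centre line; the grasp point (between the pads) lies 19 mm behind it; z points along the fingers, y is the direction in which the jaws open and shut (so a half turn about z gives the same grasp; the last joint's range is limited). The gripper opens to 85 mm and grips with 20 to 120 N. Pads are 22 mm wide; open, the fingers measure 114 mm over their backs; the gripper's body (76 mm by 85 mm) begins 54 mm behind the grasp point. The pads swing forward as they close: fully open they stand 13 mm farther back than shut.
Start: joints at [1.193, 0.628, 0.038, 1.517, -0.027, 0.996, -0.02], TCP at [199.43, -618.664, 231.313] pointing down, gripper open.
Joint ranges: [-3.06, 3.06], [-0.37, 2.12], [-1.25, 1.32], [0.18, 2.47], [-1.1, 4.24], [0.23, 1.98], [-2.94, 2.94]. Speed limits (rad/s): [2.57, 2.57, 3.14, 3.14, 3.14, 3.14, 3.14].

INTERFACE

Orientations are given as [roll, pitch, yaw] about the fixed x, y, z axes, in that order (R = Rz(yaw) Ry(pitch) Rx(roll)).
In Python, from cell import ctrl, eyes gives the robot as it stands.
- The arm moves only by the tool move_arm, never from a script. Its argument "increments" is a list of rows, each a list of 6 numbers: the shift along the tool's x, y, z in cm, then the turn, a rotation vector about the tool's x, y, z in degrees. In form: [[x, y, z, wx, wy, wz], ...]. A call has 1 to 20 rows; each row is the pose to reach, as a shift and turn from the pose commanded when the call began, along the tool's axes at that moment; what a row does not reach only later rows make up. A row lasts 1/10 s, in which the tool goes at most 50 mm and 8.59 degrees, less where a joint would pass 70% of its speed; a pose out of reach is approached as far as the arm can. A call with a gripper value outside its range is refused whole. "grip" is the opening, from -1 (shut) to 1 (fully open), set as the call begins (left out, the last holds). The fingers move at their own pace and stop on an object; the grip force is fixed at half the most. Time passes only in rows, so rows that repeat a pose let the fingers close. It gives the time, the measured TCP pose, the force and the opening at its end, in the units of the state.
- ctrl.read_state(): the state, without advancing time (a new reading comes with each control period).
- eyes.get_image(name): name is "scene" or "top" or "wrist"; returns the picture (384x512x3 uint8, red, green, blue); there is no depth.
- eyes.calibration(name): a dict with "fx", "fy", "cx", "cy" (pixels), "dist" ([k1, k2, p1, p2, k3] as OpenCV has them; the pictures are not rectified), "pose" (4x4, takes a point from camera to world coordinates); the wrist camera has in their place "tool_from_camera" (4x4, takes a point from camera to tool coordinates, whose origin is the TCP and whose axes are the flange's). Camera axes: x right, y up, looking along -z (the intrinsics and any distortion apply to the point x, -y, -z); pixel columns grow to the right and rows downward; lengths in mm; the calibration is good to about 2 mm. A picture is of the moment at which its call begins: read the wrist's pose just before it. calibration takes no time and is no camera call.
- ctrl.finish_job(): hands the job in, once; it reports no verdict.
The state is a dict: "clock": time; "qpos": joint angles; "qd": joint speeds; "tau": joint torques, N m; "eef_pos": TCP position; "tool_rot": TCP orientation; "force": force on the tool from outside, world axes, zero at the start; "torque": the same for the moment, N m; "width": finger opening in mm.
Only numpy, scipy, OpenCV 4.12 (cv2) and the standard library are available. Lean on these libraries where they do the work, as an engineer would, in place of code of your own. Each camera call takes 0.05 s, during which the arm holds its last target. There are 200 camera calls.

TASK

Get the overhauled cylinder regulator ready to be screwed together around its body, which is clamped in the vice: loosely stack the diaphragm (pin up) in the body's open top, the bonnet over it, and the adjusting knob over the bonnet's neck, each sitting square and fully down. As seen with the outlet hose tail towards you and the inlet nut pointing away, lay the small high-pressure gauge on the mat to the right of the body and the large low-pressure gauge to its left, dials up, each straight out from the gauge port on that side with its stem pointing at the port and its tip about a finger's width (15 mm) short of it. Set the gauges down rather than dropping them, and leave the grease jar and the tape reel where they are.

Things in the scene. Friction and masses are not known exactly. Their poses are not given: they have to be found in the camera images.
- seat (a point): Regulator body fixed in a low vice (within 44 mm of centre at the sides). Point: centre of its open top's floor, 46 mm above the mat; rim 60 mm inside, 68 outside, 8 tall. +x: inlet with big brass hex nut (to 98 mm, top 56 mm above mat). -x: thin outlet hose tail (to 72 mm). Gauge ports: hex bosses, mouths 44 mm from centre, 38 above mat, at +y (left facing +x; large gauge), -y (small). Any yaw.
- diaphragm_c (a point): Diaphragm, loose: steel disc 52 mm in diameter, 4 mm thick, a brass pin 16 mm in diameter standing 20 mm up from its middle (24 mm high in all, 70 g); lies pin up on the mat. Point: on its axis, 12 mm above its underside; z up. Grip it by the pin. It lies on the floor of the body's open top with 4 mm play all round; the pin then stands inside the bonnet.
- bonnet_c (a point): Bonnet, loose: bright-metal bell, open below and through the neck, 50 mm high, 180 g. Skirt 52 mm in diameter up to 18 mm, cone to 30 mm, then a straight neck 28 mm in diameter up to 50 mm; wall 4 mm. Stands upright on the mat. Point: on its axis, 25 mm above its underside; z up. Grip it by the neck. It stands on the diaphragm disc inside the body's rim, 4 mm play all round.
- knob_c (a point): Adjusting knob, loose: white fluted plastic cap, 47 mm across, 32 mm high, 50 g, standing open side down. The round hollow below is about 35 mm wide and 16 mm deep. Point: on its axis, 16 mm above its underside; z up. It goes over the bonnet's neck with 3.5 mm play all round until the neck's top meets the end of the hollow.
- small_gauge_c (a point): Small (high-pressure) gauge, loose: round metal pressure gauge 40 mm in diameter, 22 mm thick, lying on its back with the white dial up, on the mat, 80 g. Its brass stem, 11 mm wide, sticks out sideways at half height along its +x; the tip is 38 mm from the centre. Point: centre of the case, 11 mm above its underside; z up.
- large_gauge_c (a point): Large (low-pressure) gauge, loose: as the small one but 50 mm in diameter, 22 mm thick, 120 g; its stem's tip is 45 mm from the centre along its +x. This point is the centre of the case, 11 mm above its underside. z up.
- grease_jar_c (a point): Grease jar, to be left alone: a white plastic jar with a black lid, 42 mm in diameter, 40 mm high, standing among the parts. This point is its centre.
- tape_reel_c (a point): Reel of thread-seal tape, to be left alone: a flat white ring, 48 mm outside, 28 mm hole, 14 mm high, lying on the mat among the parts. This point is its centre.

How it is judged (in metres and radians):
At the end, for the whole second after the job is handed in: Diaphragm, bonnet, knob stacked square in the body (heights within 3 mm, tilt under 5 deg). Gauges flat, dial up: small at the -y port, large at +y; stem tip 0 to 30 mm short of the port, centre within 15 mm of its line, stem aimed within 45 mm of the body axis. Released, at rest (z of diaphragm_c in the frame of seat between 0.009 and 0.015 m and angle between each of diaphragm_c, bonnet_c, knob_c's own z axis and vertical below 0.09 rad and z of bonnet_c in the frame of seat between 0.026 and 0.032 m and z of knob_c in the frame of seat between 0.0505 and 0.0575 m and horizontal distance between each of diaphragm_c, bonnet_c and seat below 0.007 m and horizontal distance between knob_c and bonnet_c below 0.008 m and y of small_gauge_c in the frame of seat between -0.112 and -0.082 m and x of small_gauge_c in the frame of seat between -0.015 and 0.015 m and x of seat in the frame of small_gauge_c above 0 m and y of seat in the frame of small_gauge_c between -0.045 and 0.045 m and height (world z) of each of small_gauge_c, large_gauge_c below 0.018 m and angle between each of small_gauge_c, large_gauge_c's own z axis and vertical below 0.1 rad and y of large_gauge_c in the frame of seat between 0.089 and 0.119 m and x of large_gauge_c in the frame of seat between -0.015 and 0.015 m and x of seat in the frame of large_gauge_c above 0 m and y of seat in the frame of large_gauge_c between -0.045 and 0.045 m and linear speed of each of diaphragm, bonnet, knob, small_gauge, large_gauge below 0.01 m/s); the robot touches nothing.
It fails at once if the grease jar is moved by more than 20 mm (distance of grease_jar_c from where it was at the start of the episode above 0.02 m).
It fails at once if the tape reel is moved by more than 20 mm (distance of tape_reel_c from where it was at the start of the episode above 0.02 m).
It fails at once if the small gauge is dropped: let go or falling freely with its underside more than 25 mm above the mat (contact force between small_gauge and anything else below 0.01 N and height (world z) of small_gauge_c above 0.038 m).
It fails at once if the large gauge is dropped: let go or falling freely with its underside more than 25 mm above the mat (contact force between large_gauge and anything else below 0.01 N and height (world z) of large_gauge_c above 0.038 m).
It also fails if it takes over 136 s, if anything falls off the work surface, if the arm or the gripper's body presses on something with over 40 N, if the wrist force passes 120 N, or if a joint passes its speed limit or range.

## Working session

There is one attempt and no reset: what is moved stays moved. The work goes in short steps, Python scripts to look and compute and a tool call to move; the robot and the scene stay as the last step left them, time stands still between calls to the robot, and variables do not carry over. Pictures are saved under pics/ and viewed, about 12 in all and at most 16, crops included, and the job is handed in when it is done.

Besides the shell and the picture viewer there is one more tool, called after "Emit:" in YAML: its name, and indented under it one key for each argument. move_arm: Moves the arm, as the interface text tells. Its arguments: {"type":"object","properties":{"increments":{"type":"array","items":{"type":"array","items":{"type":"number"}}},"grip":{"type":"number"}},"required":["increments"]}

```bash
ls; mkdir -p pics; cat > h.py <<'E'
import numpy as np, cv2
from scipy.spatial.transform import Rotation as R
from cell import ctrl, eyes
def T_tool(s):
    T=np.eye(4);T[:3,:3]=R.from_euler('xyz',s['tool_rot']).as_matrix();T[:3,3]=s['eef_pos'];return T
def snap(name,fn,crop=None,scale=1):
    s=ctrl.read_state();im=eyes.get_image(name)[:,:,::-1]
    np.save('pics/%s.npy'%fn,dict(s=s,name=name),allow_pickle=True)
    cv2.imwrite('pics/%s_full.png'%fn,im)
    if crop: x0,y0,x1,y1=crop; im=im[y0:y1,x0:x1]
    im=cv2.resize(im,None,fx=scale,fy=scale,interpolation=cv2.INTER_CUBIC);cv2.imwrite('pics/%s.png'%fn,im);return s
def px2w(name,uv,z,s=None):
    c=eyes.calibration(name)
    P=np.array(c['pose']) if 'pose' in c else T_tool(s)@np.array(c['tool_from_camera'])
    K=np.array([[c['fx'],0,c['cx']],[0,c['fy'],c['cy']],[0,0,1.]])
    p=cv2.undistortPoints(np.array([[uv]],float),K,np.array(c['dist'],float))[0,0]
    d=P[:3,:3]@np.array([p[0],-p[1],-1]);o=P[:3,3]
    return o+d*(z-o[2])/d[2]
E
python3 - <<'E'
from h import *
s=snap('top','top1',scale=1.5);snap('scene','sc1',scale=1.5)
print(s); 
for n in('top','scene','wrist'):print(n,eyes.calibration(n))
E
```

```text
pics
{'clock': 0.0, 'qpos': array([ 1.19320235,  0.62937583,  0.03843388,  1.51836721, -0.02701536,
        0.99632289, -0.01996418]), 'qd': array([-1.88491331e-05, -1.26768470e-03, -1.64889511e-04,  2.71878009e-04,
        1.22404655e-03, -3.98346981e-04, -6.35222320e-04]), 'tau': array([ 6.70963873e-04, -5.63400793e+01,  1.22652970e+00, -1.93446779e+01,
        1.11273938e-02,  1.06951417e-02,  3.88302638e-06]), 'eef_pos': array([ 199.23890783, -618.04234602,  230.36995972]), 'tool_rot': array([-3.13963704e+00,  9.87965533e-06,  3.11827994e-01]), 'force': array([0.35266547, 0.4875274 , 0.24857135]), 'torque': array([0.03420816, 0.00157823, 0.0341236 ]), 'width': 85.39823498592294}
top {'fx': 493.70917846984634, 'fy': 493.70917846984634, 'cx': 252.20747798813932, 'cy': 188.43043055921197, 'dist': array([0.05674292, 0.        , 0.        , 0.        , 0.        ]), 'pose': array([[-2.57385486e-02,  9.95712387e-01, -8.88502670e-02,
         4.23278135e+02],
       [-9.99535365e-01, -2.41816189e-02,  1.85553982e-02,
         7.00738110e-01],
       [ 1.63272965e-02,  8.92865731e-02,  9
[... 524 characters left out ...]
 6.80816476e-01,  7.32453933e-01,
         9.03077584e+02],
       [ 0.00000000e+00,  0.00000000e+00,  0.00000000e+00,
         1.00000000e+00]])}
wrist {'fx': 272.63332662986227, 'fy': 272.63332662986227, 'cx': 254.4416629620244, 'cy': 185.95211086288808, 'dist': array([-0.03759619,  0.        ,  0.        ,  0.        ,  0.        ]), 'tool_from_camera': array([[-2.13344181e-03,  9.58422445e-01,  2.85345169e-01,
         7.37874750e+01],
       [ 9.99997606e-01,  1.90617507e-03,  1.07419281e-03,
        -8.88838640e-01],
       [ 4.85612648e-04,  2.85346778e-01, -9.58424217e-01,
        -1.43204356e+02],
       [ 0.00000000e+00,  0.00000000e+00,  0.00000000e+00,
         1.00000000e+00]])}
```

View pics/top1.png

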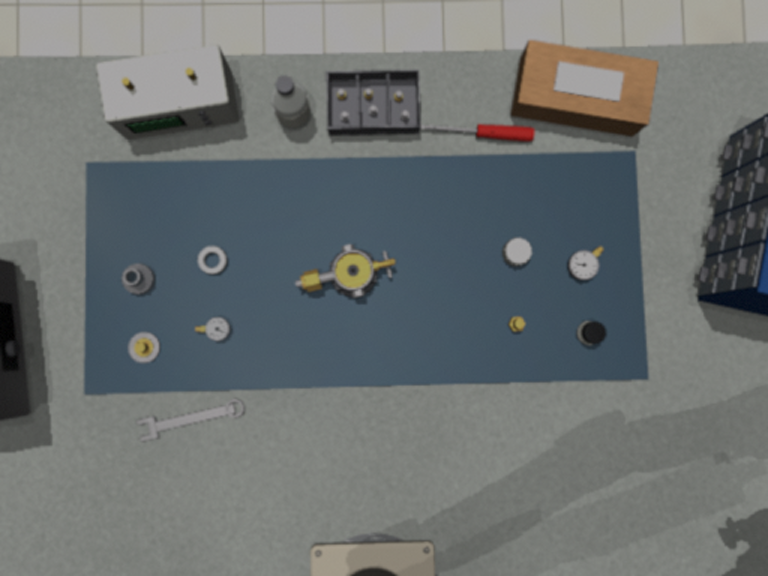

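View pics/sc1.png

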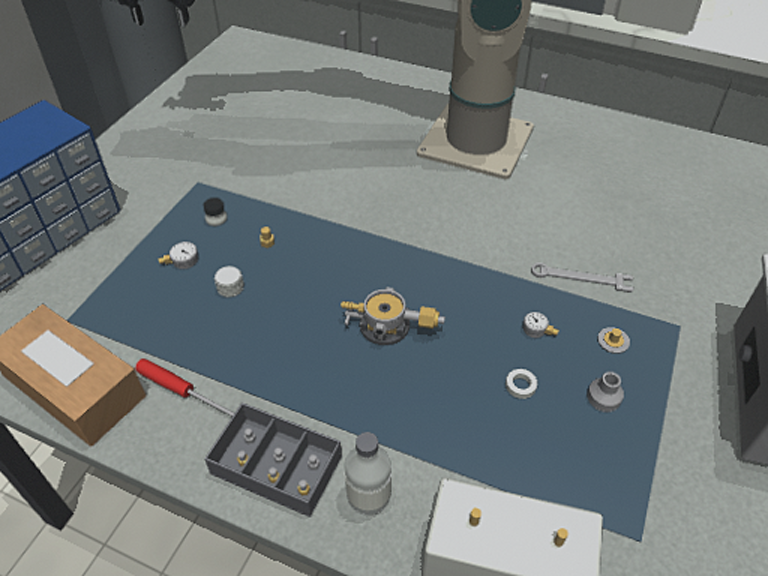

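```bash
python3 - <<'E'
from h import *
D=dict(seat=((353,270),54),nut=((300,283),40),tail=((394,263),40),porta=((347,248),40),portb=((358,292),40),diaph_pin=((143,346),24),bonnet_top=((131,275),50),bonnet_b=((138,281),18),knob=((518,250),32),
large=((584,265),22),ltip=((602,249),11),small=((217,329),22),stip=((197,329),11),jar=((592,332),40),reel=((212,261),14),brass=((517,324),20))
for k,(uv,z) in D.items():
    w=px2w('top',np.array(uv)/1.5,z); print(k,w.round(0),'r',round(np.hypot(*w[:2])))
E
```

```text
seat [555.  19.  54.] r 555
nut [537. 109.  40.] r 548
tail [567. -50.  40.] r 569
porta [594.  29.  40.] r 595
portb [519.  12.  40.] r 519
diaph_pin [439. 374.  24.] r 577
bonnet_top [556. 386.  50.] r 677
bonnet_b [549. 385.  18.] r 670
knob [ 585. -262.   32.] r 641
large [ 558. -376.   22.] r 673
ltip [ 586. -412.   11.] r 716
small [464. 252.  22.] r 528
stip [465. 288.  11.] r 547
jar [ 443. -378.   40.] r 582
reel [581. 261.  14.] r 637
brass [ 459. -258.   20.] r 527
```

```bash
cat >> h.py <<'E'
def inc(x,y,z,yaw,s=None):
    s=s or ctrl.read_state();T=T_tool(s)
    G=R.from_euler('xyz',[np.pi,0,np.radians(yaw)]).as_matrix()
    d=T[:3,:3].T@(np.array([x,y,z])-T[:3,3])/10
    r=R.from_matrix(T[:3,:3].T@G).as_rotvec(degrees=True)
    print('inc',d.round(2),r.round(1),'rows>=',np.ceil(max(np.linalg.norm(d)/5,np.linalg.norm(r)/8.59)))
E
python3 -c "
from h import *
inc(558,-376,130,128)"
```

```text
inc [ 41.57 -12.02  10.07] [-1.000e-01 -1.000e-01 -1.101e+02] rows>= 13.0
```

Emit:
move_arm:
  increments:
    - [41.6,-12,10,0,0,-110]
    - [41.6,-12,10,0,0,-110]
    - [41.6,-12,10,0,0,-110]
    - [41.6,-12,10,0,0,-110]
    - [41.6,-12,10,0,0,-110]
    - [41.6,-12,10,0,0,-110]
    - [41.6,-12,10,0,0,-110]
    - [41.6,-12,10,0,0,-110]
    - [41.6,-12,10,0,0,-110]
    - [41.6,-12,10,0,0,-110]
    - [41.6,-12,10,0,0,-110]
    - [41.6,-12,10,0,0,-110]
    - [41.6,-12,10,0,0,-110]
    - [41.6,-12,10,0,0,-110]
    - [41.6,-12,10,0,0,-110]
    - [41.6,-12,10,0,0,-110]
    - [41.6,-12,10,0,0,-110]
    - [41.6,-12,10,0,0,-110]
  grip: 1

```text
clock: 1.9
eef_pos: [558.6, -376.8, 131.4]
tool_rot: [-3.141, 0.0, 2.231]
force: [0.7, -0.2, -0.2]
width: 85.4
```

```bash
python3 -c "
from h import *
s=snap('wrist','w1',scale=1.5);print(s['eef_pos'],s['tool_rot'],s['qpos'].round(2))"
```

```text
[ 558.623036   -376.79971803  131.39140313] [-3.14145900e+00  1.81103036e-04  2.23106116e+00] [ 0.8   0.81 -0.45  1.53  0.41  0.9   0.88]
```

View pics/w1.png

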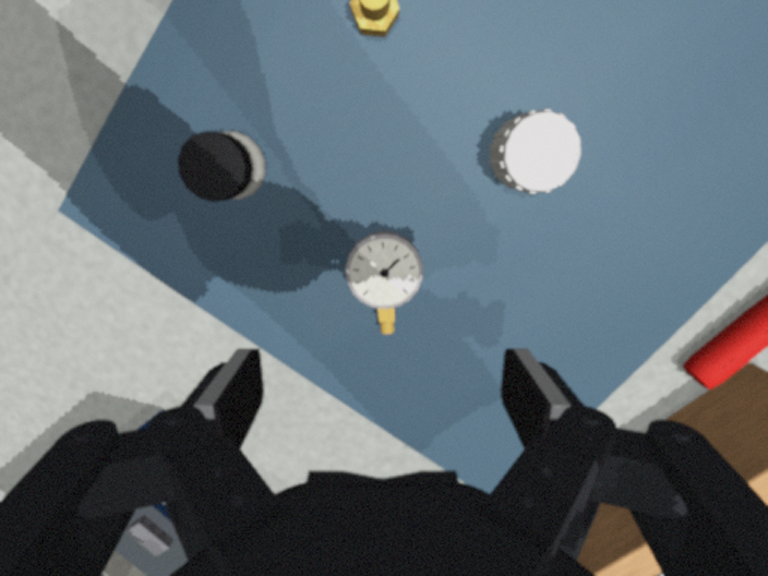

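Wrist view: large gauge dial centre at (384,271), stem tip at (387,333); knob top at (543,150); jar top-left at (215,165).

```bash
python3 - <<'E'
from h import *
s=np.load('pics/w1.npy',allow_pickle=True).item()['s']
f=lambda u,v,z:px2w('wrist',(u/1.5,v/1.5),z,s)
c=f(384,271,22);t=f(387,333,13);k=f(543,150,32);print(c,t,k,f(215,165,40))
yaw=np.degrees(np.arctan2(*(t-c)[1::-1]));print(yaw,np.hypot(*(t-c)[:2]))
inc(c[0],c[1],40,yaw+180)
E
```

```text
[ 558.82689921 -372.53449721   22.        ] [ 589.45525616 -408.52803926   13.        ] [ 584.96365298 -258.18228539   32.        ] [ 443.57072442 -377.79666449   40.        ]
-49.60419922733421 47.26130889953523
inc [0.32 0.28 9.14] [-0.   0.  -2.6] rows>= 2.0
```

Emit:
move_arm:
  increments:
    - [0.3,0.3,4,0,0,-2.6]
    - [0.3,0.3,8,0,0,-2.6]
    - [0.3,0.3,10,0,0,-2.6]
    - [0.3,0.3,11.5,0,0,-2.6]
    - [0.3,0.3,12.7,0,0,-2.6]
    - [0.3,0.3,12.7,0,0,-2.6]

```text
clock: 2.55
eef_pos: [558.5, -372.3, 3.2]
tool_rot: [-3.141, -0.002, 2.277]
force: [-0.5, 0.4, -0.1]
width: 85.6
```

Emit:
move_arm:
  increments:
    - [0,0,0,0,0,0]
    - [0,0,0,0,0,0]
    - [0,0,0,0,0,0]
    - [0,0,0,0,0,0]
    - [0,0,0,0,0,0]
    - [0,0,0,0,0,0]
    - [0,0,0,0,0,0]
    - [0,0,0,0,0,0]
  grip: -0.4

```text
clock: 3.35
eef_pos: [560.1, -373.4, 6.2]
tool_rot: [3.141, 0.003, 2.277]
force: [-1.5, 0.9, 5.3]
width: 47.6
```

```bash
python3 -c "
from h import *
s=ctrl.read_state();print(s['eef_pos'],np.degrees(s['tool_rot']))
inc(500,-60,200,190.7)"
```

```text
[ 560.05666115 -373.37418987    6.21139018] [1.79965968e+02 1.55105346e-01 1.30445937e+02]
inc [ 27.69  15.77 -19.44] [ -0.1   0.2 -60.3] rows>= 8.0
```

Emit:
move_arm:
  increments:
    - [0,0,-3,0,0,0]
    - [0,0,-7,0,0,0]
    - [0,0,-11,0,0,0]
    - [0,0,-15,0,0,0]
    - [0,0,-19,0,0,0]
    - [0,0,-19,0,0,0]
  grip: -1

```text
clock: 3.95
eef_pos: [562.8, -374.1, 201.5]
tool_rot: [3.137, 0.012, 2.277]
force: [1.1, 0.2, -0.7]
width: 47.5
```

```bash
python3 -c "
from h import *
s=ctrl.read_state();print(s['eef_pos'],np.degrees(s['tool_rot']),s['width'],s['force'])
inc(630,10,200,190.7)"
```

```text
[ 562.83881466 -374.07921475  201.50772192] [179.74899229   0.66625712 130.43908757] 47.46376907608283 [ 1.05591846  0.21591032 -0.74379138]
inc [ 2.488e+01  3.002e+01 -1.000e-02] [ -0.1   0.7 -60.3] rows>= 8.0
```

Emit:
move_arm:
  increments:
    - [3,3.6,0,0,0,-7.5]
    - [6,7.2,0,0,0,-15]
    - [9,10.8,0,0,0,-22.5]
    - [12,14.4,0,0,0,-30]
    - [15,18,0,0,0,-37.5]
    - [18,21.6,0,0,0,-45]
    - [21,25.2,0,0,0,-52.5]
    - [24,29,0,0,0,-60]
    - [25,30,0,0,0,-60.3]
    - [25,30,0,0,0,-60.3]
    - [25,30,0,0,0,-60.3]
    - [25,30,0,0,0,-60.3]

```text
clock: 5.15
eef_pos: [624.9, 9.5, 193.8]
tool_rot: [-3.14, -0.001, -2.957]
force: [0.2, 0.1, -1.1]
width: 47.4
```

```bash
python3 -c "
from h import *
s=snap('wrist','w2',scale=1.5);print(s['eef_pos'],s['tool_rot'],s['qpos'].round(2),s['width'])"
```

```text
[624.85197141   9.46605065 193.80962945] [-3.13974895e+00 -1.21282202e-03 -2.95719952e+00] [ 0.37  0.73 -0.75  1.62  0.57  1.02  1.2 ] 47.43016697882051
```

View pics/w2.png

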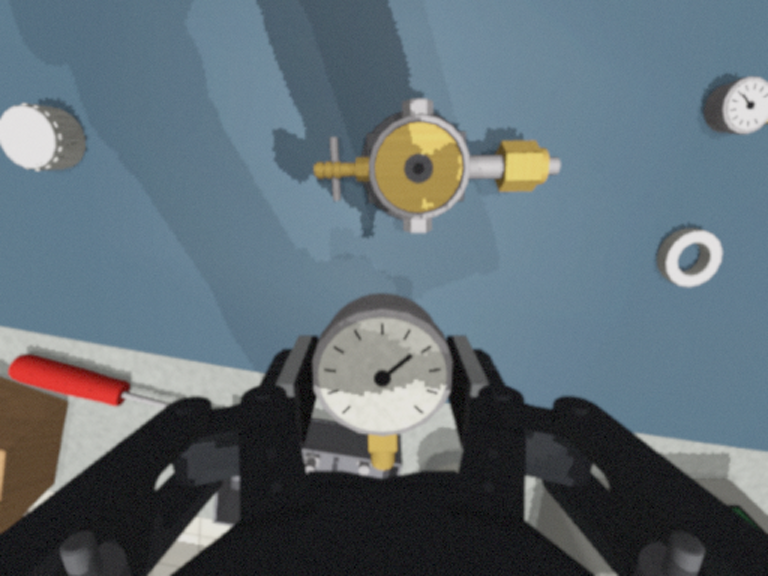

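Wrist view: body rim centre (419,165), outlet tail tip (316,169), nut right end (560,166), ports (418,104) and (418,226); held gauge dial centre (382,378), stem along the image's down direction.

```bash
python3 - <<'E'
from h import *
s=np.load('pics/w2.npy',allow_pickle=True).item()['s']
f=lambda u,v,z:px2w('wrist',(u/1.5,v/1.5),z,s)
rim=f(419,165,54);fl=f(419,167,46);n=f(524,166,44);t=f(316,169,38);pa=f(418,104,44);pb=f(418,226,44)
print(rim,fl,n,t,pa,pb)
a=lambda p,q:np.degrees(np.arctan2(*(p-q)[1::-1]))
print(a(n,t),a(n,rim),a(rim,t),a(pa,pb)-90)
g=f(382,378,s['eef_pos'][2]+18);print('gauge',g,'small',f(750,105,22),'reel',f(690,257,14),'knob',f(28,137,32))
E
```

```text
[554.31678803  22.63059541  54.        ] [555.62462354  23.61120654  46.        ] [541.39594919  95.50707815  44.        ] [570.19511656 -47.20873602  38.        ] [515.73940595  14.77976579  44.        ] [596.07617113  31.54186095  44.        ]
101.40872285007717 100.05393668538964 102.80875405785197 -258.2144400263993
gauge [625.96464191  10.77069933 211.80962945] small [464.98103738 257.67022031  22.        ] reel [583.66743178 262.43350573  14.        ] knob [ 584.10749663 -259.65575387   32.        ]
```

```bash
python3 -c "
from h import *
inc(453,2,194,191.5);inc(453,2,8,191.5)"
```

```text
inc [1.704e+01 2.410e+00 1.000e-02] [-0.1 -0.1 -0.9] rows>= 4.0
inc [17.02  2.44 18.61] [-0.1 -0.1 -0.9] rows>= 6.0
```

Emit:
move_arm:
  increments:
    - [4,0.6,0,0,0,-0.5]
    - [8,1.2,0,0,0,-0.9]
    - [12,1.8,0,0,0,-0.9]
    - [16,2.4,1,0,0,-0.9]
    - [17,2.4,4,0,0,-0.9]
    - [17,2.4,8,0,0,-0.9]
    - [17,2.4,11,0,0,-0.9]
    - [17,2.4,13,0,0,-0.9]
    - [17,2.4,13,0,0,-0.9]
    - [17,2.4,13,0,0,-0.9]
    - [17,2.4,13,0,0,-0.9]

```text
clock: 6.3
eef_pos: [454.6, 3.8, 65.4]
tool_rot: [-3.141, 0.002, -2.939]
force: [-0.2, 0.3, -0.5]
width: 47.3
```

```bash
python3 -c "
from h import *
s=ctrl.read_state();print(s['qpos'].round(2))
inc(453,2,8,191.5)"
```

```text
[ 0.3   0.71 -0.55  2.18  0.84  0.48  0.85]
inc [ 0.2  -0.14  5.74] [-0.   0.1  0.1] rows>= 2.0
```

Emit:
move_arm:
  increments:
    - [0.2,-0.1,2,0,0,0]
    - [0.2,-0.1,3.5,0,0,0]
    - [0.2,-0.1,4.7,0,0,0]
    - [0.2,-0.1,5.4,0,0,0]
    - [0.2,-0.1,5.8,0,0,0]
    - [0.2,-0.1,5.8,0,0,0]
    - [0.2,-0.1,5.8,0,0,0]

```text
clock: 7.0
eef_pos: [452.3, 2.8, 6.8]
tool_rot: [-3.142, 0.001, -2.938]
force: [0.4, 0.4, -2.1]
width: 47.8
```

Emit:
move_arm:
  increments:
    - [0,0,0.1,0,0,0]
    - [0,0,0.1,0,0,0]

```text
clock: 7.2
eef_pos: [452.3, 2.7, 6.1]
tool_rot: [-3.141, 0.001, -2.938]
force: [-0.3, 0.4, 5.2]
width: 47.2
```

Emit:
move_arm:
  increments:
    - [0,0,0,0,0,0]
    - [0,0,0,0,0,0]
    - [0,0,0,0,0,0]
    - [0,0,0,0,0,0]
    - [0,0,0,0,0,0]
    - [0,0,0,0,0,0]
    - [0,0,-2,0,0,0]
    - [0,0,-5,0,0,0]
    - [0,0,-10,0,0,0]
    - [0,0,-14,0,0,0]
    - [0,0,-15,0,0,0]
    - [0,0,-15,0,0,0]
  grip: 1

```text
clock: 8.4
eef_pos: [452.8, 2.4, 156.6]
tool_rot: [-3.14, 0.003, -2.939]
force: [-0.1, 0.4, -0.7]
width: 85.7
```

```bash
python3 -c "
from h import *
s=snap('wrist','w3');print(s['eef_pos'],s['width'],s['force'])
inc(465,257,130,90)"
```

```text
[452.84151097   2.39333604 156.63415832] 85.70179369000095 [-0.11905124  0.41545705 -0.71514265]
inc [-6.42 24.7   2.52] [-0.000e+00  1.000e-01  1.016e+02] rows>= 12.0
```

Emit:
move_arm:
  increments:
    - [-0.5,2,0,0,0,8.5]
    - [-1,4,0,0,0,17]
    - [-1.5,6,0,0,0,25.5]
    - [-2,8,0,0,0,34]
    - [-2.5,10,0,0,0,42.5]
    - [-3,12,0,0,0,51]
    - [-3.5,14,0,0,0,59.5]
    - [-4,16,0,0,0,68]
    - [-4.5,18,0,0,0,76.5]
    - [-5,20,0,0,0,85]
    - [-5.5,22,0,0,0,93.5]
    - [-6.4,24.7,2.5,0,0,101.6]
    - [-6.4,24.7,2.5,0,0,101.6]
    - [-6.4,24.7,2.5,0,0,101.6]
    - [-6.4,24.7,2.5,0,0,101.6]

```text
clock: 9.95
eef_pos: [464.1, 256.0, 129.4]
tool_rot: [-3.14, 0.002, 1.572]
force: [-0.2, -0.1, -0.4]
width: 85.3
```

```bash
python3 -c "
from h import *
s=snap('wrist','w4',scale=1.5);print(s['eef_pos'],s['tool_rot'],s['qpos'].round(2),s['width'])"
```

```text
[464.10132922 256.00695043 129.41986671] [-3.13998985e+00  2.42622096e-03  1.57226703e+00] [-0.42  0.61 -0.21  1.94  0.21  0.61 -0.76] 85.34709891875411
```

View pics/w4.png

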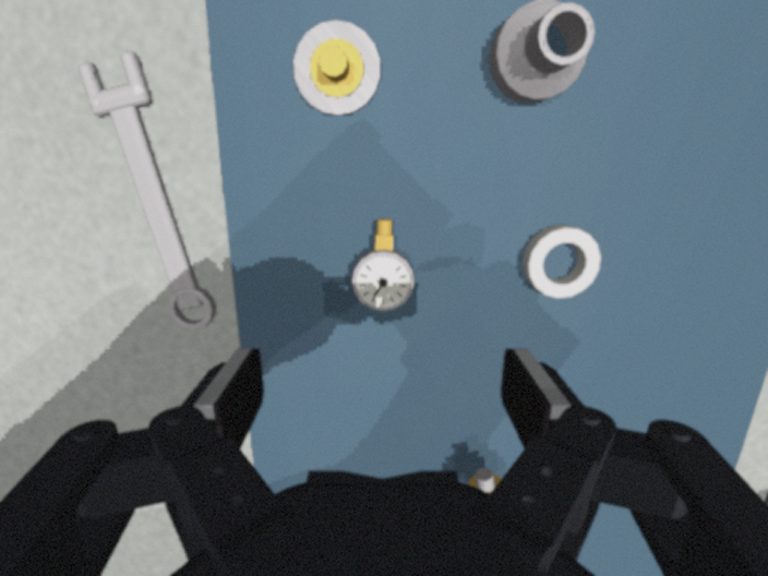

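Small gauge dial centre (382,281), tip (385,220); diaphragm pin top (334,64), disc (337,67); bonnet neck top (566,36), skirt (537,51).

```bash
python3 - <<'E'
from h import *
s=np.load('pics/w4.npy',allow_pickle=True).item()['s']
f=lambda u,v,z:px2w('wrist',(u/1.5,v/1.5),z,s)
c=f(382,281,22);t=f(385,220,13);print(c,t,np.degrees(np.arctan2(*(t-c)[1::-1])))
print('pin',f(334,64,24),'disc',f(337,67,4),'neck',f(566,36,50),'reel',f(562,262,14))
yaw=np.degrees(np.arctan2(*(t-c)[1::-1]))
inc(c[0],c[1],7.5,yaw)
E
```

```text
[464.78700778 253.68760936  22.        ] [466.70362512 291.46353626  13.        ] 87.09550468634835
pin [438.28675424 379.83608073  24.        ] disc [437.88733329 382.16700844   4.        ] neck [555.17507483 387.93895984  50.        ] reel [582.89428587 264.24140863  14.        ]
inc [-0.21  0.04 12.24] [-0.   0.1  2.9] rows>= 3.0
```

Emit:
move_arm:
  increments:
    - [-0.2,0,4,0,0,2.9]
    - [-0.2,0,7.5,0,0,2.9]
    - [-0.2,0,10,0,0,2.9]
    - [-0.2,0,11.4,0,0,2.9]
    - [-0.2,0,12.2,0,0,2.9]
    - [-0.2,0,12.2,0,0,2.9]

```text
clock: 10.6
eef_pos: [464.7, 255.0, 8.1]
tool_rot: [-3.141, 0.0, 1.521]
force: [0.4, 0.2, -0.7]
width: 85.4
```

Emit:
move_arm:
  increments:
    - [0,0,0,0,0,0]
    - [0,0,0,0,0,0]
    - [0,0,0,0,0,0]
    - [0,0,0,0,0,0]
    - [0,0,0,0,0,0]
    - [0,0,0,0,0,0]
    - [0,0,0,0,0,0]
    - [0,0,0,0,0,0]
    - [0,0,0,0,0,0]
  grip: -1

```text
clock: 11.5
eef_pos: [465.2, 255.8, 9.6]
tool_rot: [3.14, -0.001, 1.521]
force: [-1.7, -0.4, 7.9]
width: 37.5
```

Emit:
move_arm:
  increments:
    - [0,0,-3,0,0,0]
    - [0,0,-7,0,0,0]
    - [0,0,-11,0,0,0]
    - [0,0,-15,0,0,0]
    - [0,0,-17,0,0,0]
    - [0,0,-17,0,0,0]

```text
clock: 12.1
eef_pos: [466.4, 256.7, 181.8]
tool_rot: [3.136, -0.004, 1.521]
force: [-0.0, 0.3, -0.8]
width: 37.5
```

```bash
python3 -c "
from h import *
d=np.array([np.cos(np.radians(11.5)),np.sin(np.radians(11.5))]);g=np.array([555,23])+97*d;print(g)
inc(g[0],g[1],176,191.5)"
```

```text
[650.05269635  42.33868964]
inc [-20.5   19.4    0.62] [   0.4    0.2 -104.3] rows>= 13.0
```

Emit:
move_arm:
  increments:
    - [-1.5,1.5,0,0,0,-8]
    - [-3,3,0,0,0,-16]
    - [-4.5,4.5,0,0,0,-24]
    - [-6,6,0,0,0,-32]
    - [-7.5,7.5,0,0,0,-40]
    - [-9,9,0,0,0,-48]
    - [-10.5,10.5,0,0,0,-56]
    - [-12,12,0,0,0,-64]
    - [-13.5,13.5,0,0,0,-72]
    - [-15,15,0,0,0,-80]
    - [-16.5,16.5,0,0,0,-88]
    - [-18.5,18,0,0,0,-96]
    - [-20.5,19.4,0,0,0,-104.3]
    - [-20.5,19.4,0,0,0,-104.3]
    - [-20.5,19.4,0,0,0,-104.3]
    - [-20.5,19.4,0,0,0,-104.3]

```text
clock: 13.7
eef_pos: [647.2, 42.5, 177.7]
tool_rot: [3.141, -0.001, -2.941]
force: [-0.7, -0.4, -0.7]
width: 37.7
```

```bash
python3 -c "
from h import *
s=snap('wrist','w5',scale=1.5);print(s['eef_pos'],s['tool_rot'],s['qpos'].round(2),s['width'])
inc(650,42,60,191.5)"
```

```text
[647.18344789  42.4909208  177.69058324] [ 3.14052039e+00 -1.35417372e-03 -2.94099795e+00] [ 0.3   0.78 -0.73  1.56  0.58  1.03  1.17] 37.669785177927714
inc [-0.26 -0.13 11.8 ] [ 0. -0.  0.] rows>= 3.0
```

View pics/w5.png

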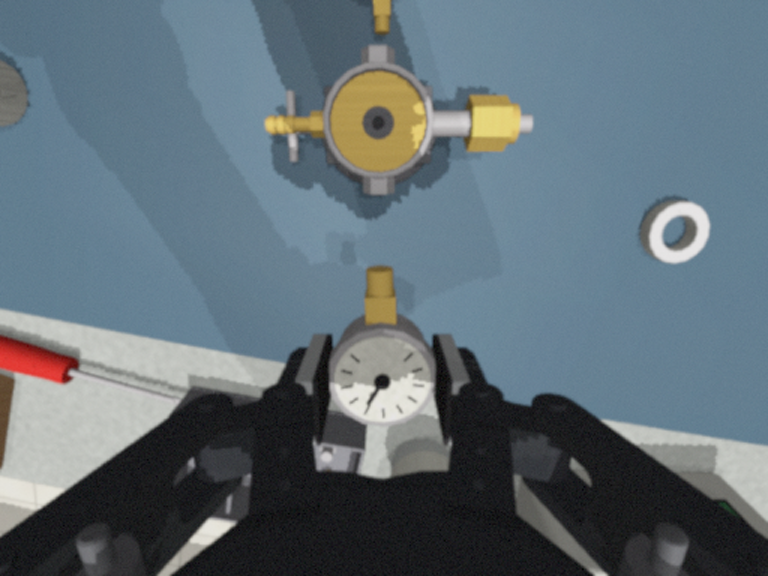

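Seat rim centre now (379,121), large gauge's tip (382,30) lies just short of port (378,46); small gauge is held straight with its stem towards the body.

```bash
python3 - <<'E'
from h import *
s=np.load('pics/w5.npy',allow_pickle=True).item()['s']
f=lambda u,v,z:px2w('wrist',(u/1.5,v/1.5),z,s)
print(f(379,121,54),f(378,123,46),'ports',f(378,47,44),f(378,192,44),'ltip',f(382,32,11),'held',f(382,381,s['eef_pos'][2]+14))
E
```

```text
[555.68970269  23.56734346  54.        ] [556.35319807  23.01580256  46.        ] ports [512.92953819  14.36862977  44.        ] [598.76182894  31.42660758  44.        ] ltip [495.63414431  13.46089495  11.        ] held [651.77516067  44.45842568 191.69058324]
```

Emit:
move_arm:
  increments:
    - [-0.3,0,4,0,0,0]
    - [-0.3,0,8,0,0,0]
    - [-0.3,0,11,0,0,0]
    - [-0.3,0,13,0,0,0]
    - [-0.3,0,14.5,0,0,0]
    - [-0.3,0,14.5,0,0,0]
    - [-0.3,0,14.5,0,0,0]

```text
clock: 14.45
eef_pos: [651.5, 42.6, 34.1]
tool_rot: [3.141, 0.001, -2.941]
force: [0.4, 0.3, -0.4]
width: 37.5
```

Emit:
move_arm:
  increments:
    - [0,0,1,0,0,0]
    - [0,0,1.8,0,0,0]
    - [0,0,2.3,0,0,0]
    - [0,0,2.5,0,0,0]
    - [0,0,2.5,0,0,0]
    - [0,0,2.5,0,0,0]

```text
clock: 15.05
eef_pos: [651.1, 41.5, 9.7]
tool_rot: [-3.141, -0.0, -2.942]
force: [-3.1, -1.2, 9.3]
width: 37.3
```

Emit:
move_arm:
  increments:
    - [0,0,0,0,0,0]
    - [0,0,0,0,0,0]
    - [0,0,0,0,0,0]
    - [0,0,0,0,0,0]
    - [0,0,0,0,0,0]
    - [0,0,0,0,0,0]
    - [0,0,-2,0,0,0]
    - [0,0,-5,0,0,0]
    - [0,0,-10,0,0,0]
    - [0,0,-14,0,0,0]
    - [0,0,-15,0,0,0]
    - [0,0,-15,0,0,0]
  grip: 1

```text
clock: 16.25
eef_pos: [652.6, 42.3, 161.8]
tool_rot: [-3.141, 0.005, -2.942]
force: [0.2, 0.0, -0.4]
width: 85.1
```

```bash
python3 -c "
from h import *
s=ctrl.read_state();print(s['eef_pos'],s['qpos'].round(2))
inc(438,381,130,100)"
```

```text
[652.59450548  42.26879698 161.82523596] [ 0.29  0.8  -0.72  1.57  0.6   1.    1.16]
inc [14.32 37.46  3.08] [ 0.2  0.3 91.5] rows>= 11.0
```

Emit:
move_arm:
  increments:
    - [1.3,3.4,0,0,0,8.3]
    - [2.6,6.8,0,0,0,16.6]
    - [3.9,10.2,0,0,0,25]
    - [5.2,13.6,0,0,0,33.3]
    - [6.5,17,0,0,0,41.6]
    - [7.8,20.4,0,0,0,50]
    - [9.1,23.8,0,0,0,58]
    - [10.4,27.2,0,0,0,66]
    - [11.7,30.6,0.5,0,0,74]
    - [13,34,1,0,0,82]
    - [14.3,37.5,3,0,0,90]
    - [14.3,37.5,3,0,0,90]
    - [14.3,37.5,3,0,0,90]
    - [14.3,37.5,3,0,0,90]

```text
clock: 17.65
eef_pos: [436.9, 379.3, 127.7]
tool_rot: [-3.141, 0.002, 1.77]
force: [-0.1, -0.3, -0.0]
width: 85.5
```

```bash
python3 -c "
from h import *
s=snap('wrist','w6',crop=(180,130,380,230),scale=4);print(s['eef_pos'],s['tool_rot'],s['qpos'].round(2),s['width'])"
```

```text
[436.93477757 379.28866354 127.66248538] [-3.14066574e+00  1.91317400e-03  1.77022929e+00] [-0.6   0.67 -0.25  1.81  0.25  0.69 -0.8 ] 85.4649937022172
```

View pics/w6.png

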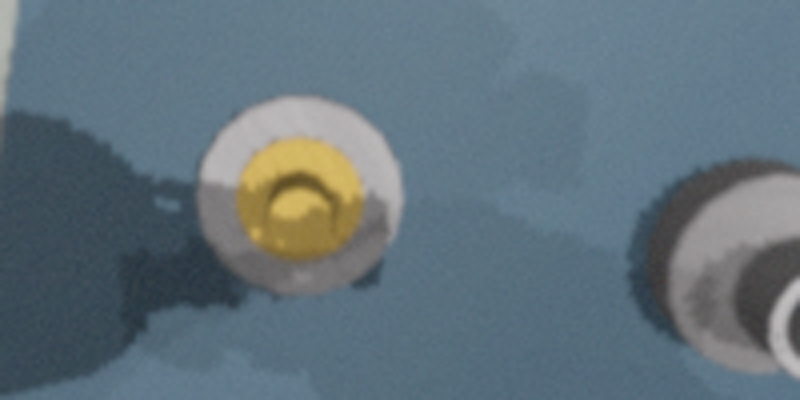

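Disc centre in crop (300,196), pin top about (300,208).

```bash
python3 - <<'E'
from h import *
s=np.load('pics/w6.npy',allow_pickle=True).item()['s']
f=lambda u,v,z:px2w('wrist',(180+u/4,130+v/4),z,s)
a=f(300.5,195.5,4);print(a,f(301,208,24))
inc(a[0],a[1],19,101.5)
E
```

```text
[438.07020069 381.10577325   4.        ] [437.68225318 383.46082299  24.        ]
inc [ 0.2  0.1 10.9] [-0.   0.1 -0.1] rows>= 3.0
```

Emit:
move_arm:
  increments:
    - [0.2,0.1,4,0,0,0]
    - [0.2,0.1,7.5,0,0,0]
    - [0.2,0.1,9.5,0,0,0]
    - [0.2,0.1,10.7,0,0,0]
    - [0.2,0.1,10.7,0,0,0]
    - [0.2,0.1,10.7,0,0,0]

```text
clock: 18.3
eef_pos: [438.0, 383.0, 22.1]
tool_rot: [3.141, -0.001, 1.77]
force: [-0.5, 0.4, 0.6]
width: 85.3
```

Emit:
move_arm:
  increments:
    - [0,0,0,0,0,0]
    - [0,0,0,0,0,0]
    - [0,0,0,0,0,0]
    - [0,0,0,0,0,0]
    - [0,0,0,0,0,0]
    - [0,0,0,0,0,0]
    - [0,0,0,0,0,0]
    - [0,0,0,0,0,0]
    - [0,0,0,0,0,0]
    - [0,0,0,0,0,0]
    - [0,0,0,0,0,0]
    - [0,0,0,0,0,0]
  grip: -1

```text
clock: 19.5
eef_pos: [437.2, 383.2, 21.8]
tool_rot: [3.141, -0.0, 1.771]
force: [-1.8, 0.4, 5.1]
width: 11.4
```

Emit:
move_arm:
  increments:
    - [0,0,-2,0,0,0]
    - [0,0,-5,0,0,0]
    - [0,0,-9,0,0,0]
    - [0,0,-13,0,0,0]
    - [0,0,-15,0,0,0]
    - [0,0,-15,0,0,0]
    - [0,0,-15,0,0,0]

```text
clock: 20.2
eef_pos: [436.9, 382.6, 170.9]
tool_rot: [-3.141, 0.0, 1.771]
force: [0.5, -0.8, -2.1]
width: 11.6
```

```bash
python3 -c "
from h import *
s=snap('wrist','w7',scale=1.5);print(s['eef_pos'],s['tool_rot'],s['width'])
inc(555.5,23.3,170,101.5)"
```

```text
[436.85559225 382.59903708 170.86024037] [-3.14125718e+00  4.84153786e-04  1.77070750e+00] 11.576729119867805
inc [-37.54   4.54   0.05] [-0.1  0.1 -0. ] rows>= 8.0
```

View pics/w7.png

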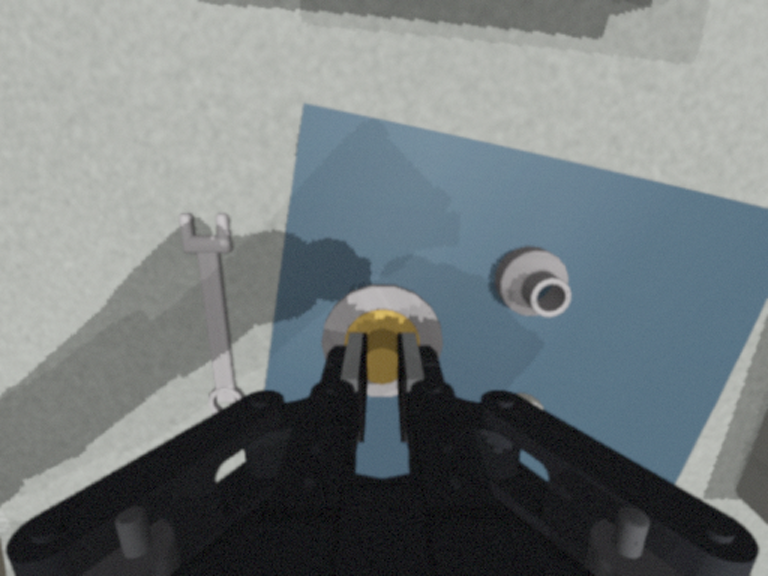

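Diaphragm held by its pin, disc centre at (382,340), apparently level.

```bash
python3 - <<'E'
from h import *
s=np.load('pics/w7.npy',allow_pickle=True).item()['s']
a=px2w('wrist',(382/1.5,340/1.5),s['eef_pos'][2]-17.8,s);print(a-s['eef_pos'], (T_tool(s)[:3,:3].T@(a-s['eef_pos'])).round(1))
E
```

```text
[  1.30294216  -1.38888977 -17.8       ] [-1.6  1.  17.8]
```

Emit:
move_arm:
  increments:
    - [-5,0.6,0,0,0,0]
    - [-10,1.2,0,0,0,0]
    - [-15,1.8,0,0,0,0]
    - [-20,2.4,0,0,0,0]
    - [-25,3,0,0,0,0]
    - [-30,3.6,0,0,0,0]
    - [-35,4.2,0,0,0,0]
    - [-37.5,4.5,0,0,0,0]
    - [-37.5,4.5,0,0,0,0]
    - [-37.5,4.5,0,0,0,0]
    - [-37.5,4.5,0,0,0,0]

```text
clock: 21.35
eef_pos: [554.6, 26.2, 170.3]
tool_rot: [-3.14, -0.001, 1.773]
force: [-0.3, -0.5, -0.9]
width: 11.1
```

```bash
python3 -c "
from h import *
inc(555.5,23.3,75,101.5)"
```

```text
inc [-0.31  0.05  9.53] [-0.1 -0.1  0.1] rows>= 2.0
```

Emit:
move_arm:
  increments:
    - [-0.2,0,3,0,0,0]
    - [-0.2,0,6,0,0,0]
    - [-0.2,0,8,0,0,0]
    - [-0.2,0,8.7,0,0,0]
    - [-0.2,0,8.7,0,0,0]
    - [-0.2,0,8.7,0,0,0]

```text
clock: 21.95
eef_pos: [556.6, 23.5, 85.1]
tool_rot: [3.14, -0.0, 1.772]
force: [0.2, 0.2, -0.6]
width: 11.2
```

```bash
python3 -c "
from h import *
s=snap('wrist','w8',crop=(130,120,380,290),scale=3);print(s['eef_pos'],s['force'])
inc(554.8,24.2,67,101.5)"
```

```text
[556.64392341  23.50412598  85.05434871] [ 0.20218563  0.24410965 -0.62565802]
inc [ 0.14 -0.19  1.84] [ 0.1 -0.   0. ] rows>= 1.0
```

View pics/w8.png

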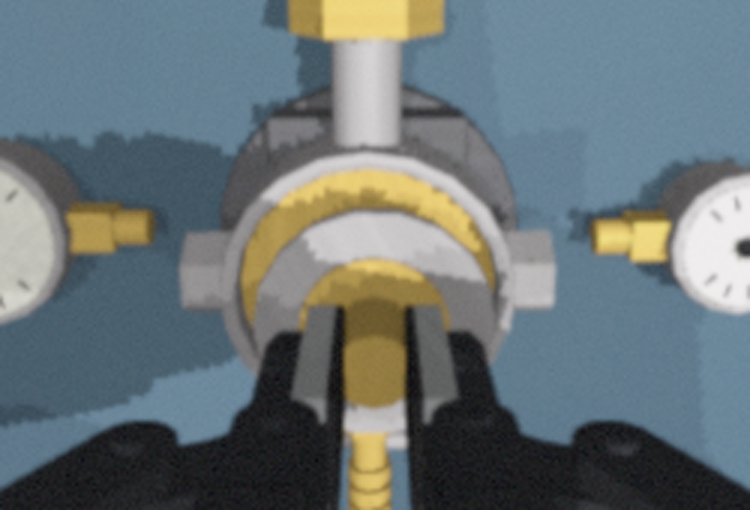

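Disc edge (256–497, top 210) and rim (223–511, top 152) visible; disc is a little right of the rim centre. Both gauges lie with tips short of ports.

```bash
python3 - <<'E'
from h import *
s=np.load('pics/w8.npy',allow_pickle=True).item()['s'];T=np.linalg.inv(T_tool(s))
def f(u,v,z): 
    p=px2w('wrist',(130+u/3,120+v/3),z,s);return (T@np.append(p,1))[:3].round(1),p.round(1)
z=s['eef_pos'][2]
print('rim',f(367,152,54),f(223,268,54),f(511,268,54));print('disc',f(376,210,z-17.8),f(256,310,z-17.8),f(497,310,z-17.8))
for n,u,v,h in(('l',154,227,13),('s',592,235,13),('pl',180,270,38),('ps',555,268,38)):print(n,f(u,v,h))
E
```

```text
rim (array([32.3, -0.4, 31.1]), array([549.8,  55.1,  54. ])) (array([  5.2, -33.5,  31. ]), array([522.9,  22. ,  54. ])) (array([ 5.1, 32.3, 31.1]), array([587.4,  34.9,  54. ]))
disc (array([23.2,  1.5, 17.8]), array([553.5,  46.5,  67.3])) (array([  0.8, -24.3,  17.8]), array([532.7,  19.4,  67.3])) (array([ 0.6, 27.4, 17.8]), array([583.4,  29.6,  67.3]))
l (array([  1.4, -60.1,  72. ]), array([497.6,  12.8,  13. ]))
s (array([-1.3, 61.9, 72.1]), array([617.7,  34.6,  13. ]))
pl (array([ -1.6, -47.4,  47. ]), array([510.6,  12.5,  38. ]))
ps (array([-1.3, 46.2, 47.1]), array([602.3,  31.5,  38. ]))
```

Emit:
move_arm:
  increments:
    - [0.1,-0.2,0,0,0,0]
    - [0.1,-0.2,0.6,0,0,0]
    - [0.1,-0.2,1.1,0,0,0]
    - [0.1,-0.2,1.5,0,0,0]
    - [0.1,-0.2,1.75,0,0,0]
    - [0.1,-0.2,1.75,0,0,0]
    - [0.1,-0.2,1.75,0,0,0]

```text
clock: 22.7
eef_pos: [553.7, 23.0, 67.8]
tool_rot: [-3.141, 0.001, 1.771]
force: [-3.4, -0.2, 11.5]
width: 11.6
```

Emit:
move_arm:
  increments:
    - [0,0,0,0,0,0]
    - [0,0,0,0,0,0]
    - [0,0,0,0,0,0]
    - [0,0,0,0,0,0]
    - [0,0,-1,0,0,0]
    - [0,0,-3,0,0,0]
    - [0,0,-7,0,0,0]
    - [0,0,-10,0,0,0]
    - [0,0,-10,0,0,0]
  grip: -0.3

```text
clock: 23.6
eef_pos: [557.0, 23.6, 171.5]
tool_rot: [3.133, 0.001, 1.771]
force: [0.5, -0.2, 0.1]
width: 29.5
```

```bash
python3 -c "
from h import *
s=snap('wrist','w9',crop=(130,120,380,290),scale=3);print(s['eef_pos'],s['force'])
inc(555,388,140,101.5)"
```

```text
[557.01469476  23.64330676 171.54159511] [ 0.46696795 -0.20211056  0.09196191]
inc [35.76  7.17  2.95] [ 0.3  0.  -0.1] rows>= 8.0
```

View pics/w9.png

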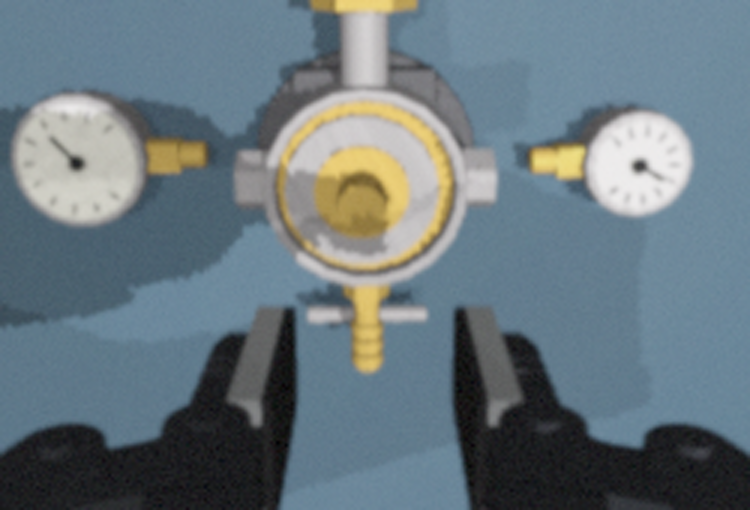

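Diaphragm lies flat and centred in the rim (disc centre (362,183), rim centre (365,182) in the crop); gauges point at the ports.

Emit:
move_arm:
  increments:
    - [5,1,0,0,0,0]
    - [10,2,0,0,0,0]
    - [15,3,0,0,0,0]
    - [20,4,0,0,0,0]
    - [25,5,0,0,0,0]
    - [30,6,0,0,0,0]
    - [35,7,0,0,0,0]
    - [35.8,7.2,1,0,0,0]
    - [35.8,7.2,3,0,0,0]
    - [35.8,7.2,3,0,0,0]
    - [35.8,7.2,3,0,0,0]
    - [35.8,7.2,3,0,0,0]
  grip: 1

```text
clock: 24.85
eef_pos: [554.1, 387.3, 137.3]
tool_rot: [3.141, 0.0, 1.769]
force: [0.6, -0.2, 1.0]
width: 85.7
```

```bash
python3 -c "
from h import *
s=snap('wrist','w10',crop=(130,80,380,250),scale=3);print(s['eef_pos'],s['force'])
inc(555,388,41,101.5)"
```

```text
[554.09795805 387.28126534 137.34646844] [ 0.61964664 -0.20112413  1.01492981]
inc [0.03 0.08 9.67] [ 0.1 -0.  -0.1] rows>= 2.0
```

View pics/w10.png

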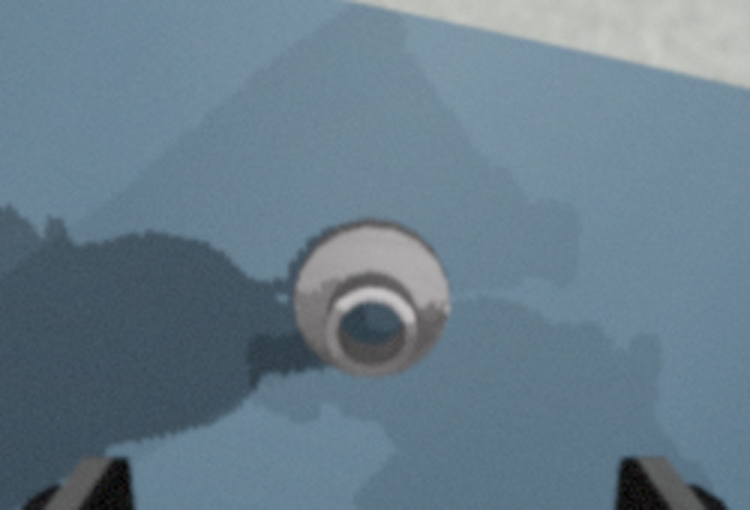

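Bonnet neck top centred at about (371,330) in the crop, skirt at (372,297).

```bash
python3 - <<'E'
from h import *
s=np.load('pics/w10.npy',allow_pickle=True).item()['s']
a=px2w('wrist',(130+371/3,80+330/3),50,s);print(a,px2w('wrist',(130+372/3,80+299/3),16,s))
inc(a[0],a[1],41,101.5)
E
```

```text
[554.08140859 388.65091749  50.        ] [554.30748294 388.91033033  16.        ]
inc [ 0.11 -0.    9.67] [ 0.1 -0.  -0.1] rows>= 2.0
```

Emit:
move_arm:
  increments:
    - [0.1,0,4,0,0,0]
    - [0.1,0,7,0,0,0]
    - [0.1,0,9,0,0,0]
    - [0.1,0,9.6,0,0,0]
    - [0.1,0,9.6,0,0,0]
    - [0.1,0,9.6,0,0,0]

```text
clock: 25.5
eef_pos: [554.2, 389.9, 42.4]
tool_rot: [3.139, -0.001, 1.771]
force: [0.5, 0.3, -0.2]
width: 85.1
```

Emit:
move_arm:
  increments:
    - [0,0,0,0,0,0]
    - [0,0,0,0,0,0]
    - [0,0,0,0,0,0]
    - [0,0,0,0,0,0]
    - [0,0,0,0,0,0]
    - [0,0,0,0,0,0]
    - [0,0,0,0,0,0]
    - [0,0,0,0,0,0]
    - [0,0,0,0,0,0]
    - [0,0,0,0,0,0]
    - [0,0,0,0,0,0]
    - [0,0,0,0,0,0]
  grip: -1

```text
clock: 26.7
eef_pos: [553.3, 389.3, 41.6]
tool_rot: [3.141, -0.0, 1.771]
force: [-2.1, -0.8, 6.0]
width: 25.1
```

Emit:
move_arm:
  increments:
    - [0,0,-2,0,0,0]
    - [0,0,-5,0,0,0]
    - [0,0,-9,0,0,0]
    - [0,0,-13,0,0,0]
    - [0,0,-15,0,0,0]
    - [0,0,-15,0,0,0]
    - [0,0,-15,0,0,0]

```text
clock: 27.4
eef_pos: [552.6, 388.7, 189.7]
tool_rot: [-3.14, 0.001, 1.771]
force: [-0.6, -0.0, -3.6]
width: 24.9
```

```bash
python3 -c "
from h import *
inc(555.5,23.3,190,101.5)"
```

```text
inc [-3.587e+01 -6.980e+00  1.000e-02] [-0.1  0.  -0. ] rows>= 8.0
```

Emit:
move_arm:
  increments:
    - [-5,-1,0,0,0,0]
    - [-10,-2,0,0,0,0]
    - [-15,-3,0,0,0,0]
    - [-20,-4,0,0,0,0]
    - [-25,-5,0,0,0,0]
    - [-30,-6,0,0,0,0]
    - [-34,-6.8,0,0,0,0]
    - [-35.9,-7,1,0,0,0]
    - [-35.9,-7,4,0,0,0]
    - [-35.9,-7,7,0,0,0]
    - [-35.9,-7,7.6,0,0,0]
    - [-35.9,-7,7.6,0,0,0]
    - [-35.9,-7,7.6,0,0,0]
    - [-35.9,-7,7.6,0,0,0]

```text
clock: 28.8
eef_pos: [556.8, 23.9, 115.9]
tool_rot: [3.139, 0.0, 1.771]
force: [0.0, -0.0, -1.7]
width: 25.0
```

```bash
python3 -c "
from h import *
s=snap('wrist','w11',crop=(130,120,380,290),scale=3);print(s['eef_pos'],s['force'])
inc(555.5,23.3,91,101.5)"
```

```text
[556.75443573  23.8963772  115.8955567 ] [ 0.03707882 -0.00301166 -1.65602889]
inc [-0.02 -0.14  2.5 ] [ 0.1  0.  -0. ] rows>= 1.0
```

View pics/w11.png

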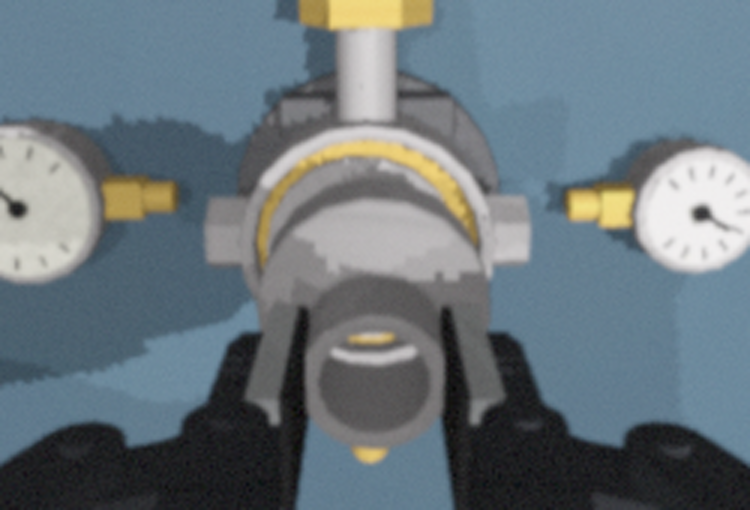

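Bonnet held upright: skirt lower edge top at (375,165), its upper edge at (375,200), sides 258/490; rim top (366,130), sides 240/493.

```bash
python3 - <<'E'
from h import *
s=np.load('pics/w11.npy',allow_pickle=True).item()['s'];T=np.linalg.inv(T_tool(s))
def f(u,v,z): 
    p=px2w('wrist',(130+u/3,120+v/3),z,s);return (T@np.append(p,1))[:3].round(1)
z=s['eef_pos'][2]
print('rim',f(367,130,54),f(240,232,54),f(493,232,54));print('skirt',f(375,165,z-41.6),f(375,200,z-23.6),f(258,290,z-23.6),f(491,290,z-23.6),'neck',f(374,381,z+8.4))
E
```

```text
rim [30.8 -0.7 61.9] [  3.3 -34.5  61.8] [ 3.1 32.6 62. ]
skirt [26.7  1.3 41.6] [23.6  1.3 23.6] [  3.  -24.5  23.5] [ 2.8 26.8 23.7] neck [-1.7  1.  -8.4]
```

Emit:
move_arm:
  increments:
    - [-0.15,-0.2,0.3,0,0,0]
    - [-0.15,-0.2,0.9,0,0,0]
    - [-0.15,-0.2,1.4,0,0,0]
    - [-0.15,-0.2,1.7,0,0,0]
    - [-0.15,-0.2,1.9,0,0,0]
    - [-0.15,-0.2,1.9,0,0,0]
    - [-0.15,-0.2,1.9,0,0,0]

```text
clock: 29.55
eef_pos: [554.3, 21.7, 95.8]
tool_rot: [3.142, -0.0, 1.771]
force: [-0.3, 0.8, -1.7]
width: 24.9
```

Emit:
move_arm:
  increments:
    - [0,0,0.15,0,0,0]
    - [0,0,0.3,0,0,0]
    - [0,0,0.4,0,0,0]
    - [0,0,0.45,0,0,0]
    - [0,0,0.45,0,0,0]

```text
clock: 30.05
eef_pos: [554.2, 21.6, 91.5]
tool_rot: [-3.142, 0.0, 1.771]
force: [-0.3, -0.9, 1.4]
width: 24.8
```

Emit:
move_arm:
  increments:
    - [0,0,0,0,0,0]
    - [0,0,0,0,0,0]
    - [0,0,0,0,0,0]
    - [0,0,0,0,0,0]
    - [0,0,0,0,0,0]
    - [0,0,-1,0,0,0]
    - [0,0,-3,0,0,0]
    - [0,0,-7,0,0,0]
    - [0,0,-9,0,0,0]
    - [0,0,-9,0,0,0]
    - [0,0,-9,0,0,0]
  grip: 0.1

```text
clock: 31.15
eef_pos: [554.3, 21.5, 182.0]
tool_rot: [3.141, 0.0, 1.771]
force: [0.5, -0.8, -0.6]
width: 46.8
```

```bash
python3 -c "
from h import *
s=snap('wrist','w12',crop=(130,100,380,270),scale=3);print(s['eef_pos'],s['force'],s['qpos'].round(2))
inc(584.5,-259.5,140,101.5)"
```

```text
[554.31023184  21.46560668 181.97971191] [ 0.49895816 -0.82497946 -0.61458951] [ 0.11  0.57 -0.31  1.83  0.24  0.77 -0.12]
inc [-28.14  -2.56   4.12] [-0.  0. -0.] rows>= 6.0
```

View pics/w12.png

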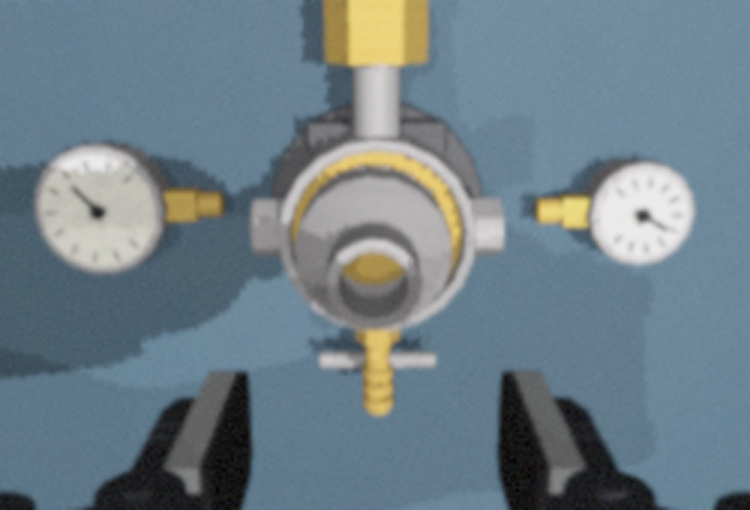

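Bonnet sits level inside the rim; neck top centre at (373,281) in the crop.

```bash
python3 - <<'E'
from h import *
s=np.load('pics/w12.npy',allow_pickle=True).item()['s'];T=np.linalg.inv(T_tool(s))
def f(u,v,z): 
    p=px2w('wrist',(130+u/3,100+v/3),z,s);return p.round(1),(T@np.append(p,1))[:3].round(1)
print('neck',f(373,281,100),'skirt',f(374,158,68),'rim',f(376.5,140,54))
E
```

```text
neck (array([555.2,  21.3, 100. ]), array([-0.3,  0.8, 82. ])) skirt (array([549.6,  51.3,  68. ]), array([ 30.2,   1.2, 114. ])) rim (array([549.7,  55. ,  54. ]), array([ 33.8,   2. , 128. ]))
```

Emit:
move_arm:
  increments:
    - [-5,-0.4,0,0,0,0]
    - [-10,-0.9,0,0,0,0]
    - [-15,-1.4,0,0,0,0]
    - [-20,-1.8,0,0,0,0]
    - [-25,-2.3,1,0,0,0]
    - [-28.1,-2.6,3,0,0,0]
    - [-28.1,-2.6,4,0,0,0]
    - [-28.1,-2.6,4,0,0,0]
    - [-28.1,-2.6,4,0,0,0]
  grip: 1

```text
clock: 32.1
eef_pos: [584.4, -256.7, 140.6]
tool_rot: [-3.141, -0.002, 1.773]
force: [0.0, 0.7, 0.2]
width: 85.4
```

```bash
python3 - <<'E'
from h import *
s=snap('wrist','w13',crop=(130,80,380,250),scale=3);print(s['eef_pos'],s['qpos'].round(2))
im=cv2.imread('pics/w13_full.png');m=(im.min(2)>150).astype(np.uint8);m[250:]=0
for c in cv2.findContours(m,0,2)[0]:
    if cv2.contourArea(c)>600:
        (u,v),r=cv2.minEnclosingCircle(c);print(u,v,r,cv2.contourArea(c),px2w('wrist',(u,v),32,s))
inc(584.5,-259.5,11,101.5)
E
```

```text
[ 584.44657877 -256.73871155  140.57708882] [ 0.55  0.73 -0.3   1.63  0.27  0.83  0.34]
23.0 225.5 32.88246536254883 1764.0 [ 358.18009692 -347.34477312   32.        ]
252.5 182.5 23.759307861328125 1024.5 [ 582.89758273 -254.48643539   32.        ]
510.5 163.5 79.50167083740234 4494.5 [ 825.35806085 -185.53596014   32.        ]
451.5 124.5 137.9874267578125 6686.5 [ 751.82799046 -163.41838003   32.        ]
22.5 72.20344543457031 75.6280517578125 6152.5 [ 362.85264706 -195.31727394   32.        ]
inc [-0.29 -0.11 13.03] [ 0.  -0.1  0.1] rows>= 3.0
```

View pics/w13.png

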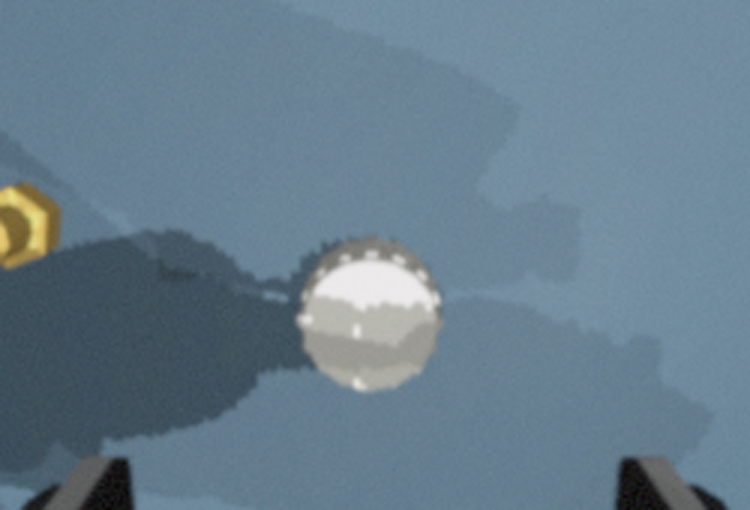

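Knob top centre at (370,324) in the crop.

```bash
python3 - <<'E'
from h import *
s=np.load('pics/w13.npy',allow_pickle=True).item()['s']
a=px2w('wrist',(130+370/3,80+324/3),32,s);print(a)
inc(a[0],a[1],12,101.5)
E
```

```text
[ 584.7714643  -259.73519764   32.        ]
inc [-0.31 -0.09 12.93] [ 0.  -0.1  0.1] rows>= 3.0
```

Emit:
move_arm:
  increments:
    - [-0.3,-0.1,4,0,0,0]
    - [-0.3,-0.1,8,0,0,0]
    - [-0.3,-0.1,11,0,0,0]
    - [-0.3,-0.1,12.3,0,0,0]
    - [-0.3,-0.1,12.9,0,0,0]
    - [-0.3,-0.1,12.9,0,0,0]

```text
clock: 32.75
eef_pos: [585.0, -261.5, 13.0]
tool_rot: [3.141, 0.0, 1.772]
force: [1.1, -0.4, 1.1]
width: 85.5
```

Emit:
move_arm:
  increments:
    - [0,0,0,0,0,0]
    - [0,0,0,0,0,0]
    - [0,0,0,0,0,0]
    - [0,0,0,0,0,0]
    - [0,0,0,0,0,0]
    - [0,0,0,0,0,0]
    - [0,0,0,0,0,0]
    - [0,0,0,0,0,0]
    - [0,0,0,0,0,0]
    - [0,0,0,0,0,0]
  grip: -1

```text
clock: 33.75
eef_pos: [585.1, -262.5, 14.0]
tool_rot: [3.14, 0.001, 1.771]
force: [-1.1, -0.5, 5.4]
width: 42.2
```

Emit:
move_arm:
  increments:
    - [0,0,-2,0,0,0]
    - [0,0,-5,0,0,0]
    - [0,0,-9,0,0,0]
    - [0,0,-13,0,0,0]
    - [0,0,-17,0,0,0]
    - [0,0,-18,0,0,0]
    - [0,0,-18,0,0,0]

```text
clock: 34.45
eef_pos: [585.3, -262.6, 194.8]
tool_rot: [3.138, 0.003, 1.771]
force: [0.5, -0.1, -0.7]
width: 41.8
```

```bash
python3 -c "
from h import *
inc(555.3,21.8,190,101.5)"
```

```text
inc [28.47  2.7   0.41] [ 0.2  0.2 -0.1] rows>= 6.0
```

Emit:
move_arm:
  increments:
    - [5,0.5,0,0,0,0]
    - [10,1,0,0,0,0]
    - [15,1.4,0,0,0,0]
    - [20,1.9,0,0,0,0]
    - [25,2.4,0,0,0,0]
    - [28.4,2.7,0,0,0,0]
    - [28.4,2.7,0,0,0,0]
    - [28.4,2.7,3,0,0,0]
    - [28.4,2.7,6,0,0,0]
    - [28.4,2.7,7,0,0,0]
    - [28.4,2.7,7,0,0,0]
    - [28.4,2.7,7,0,0,0]
    - [28.4,2.7,7,0,0,0]

```text
clock: 35.75
eef_pos: [555.1, 21.5, 123.4]
tool_rot: [3.139, 0.0, 1.77]
force: [-0.9, -0.9, -0.4]
width: 42.1
```

```bash
python3 -c "
from h import *
s=snap('wrist','w14',crop=(130,100,380,270),scale=3);print(s['eef_pos'],s['force'])
inc(555.3,21.8,97,101.5)"
```

```text
[555.1495001   21.52050116 123.38780216] [-0.85620545 -0.86881315 -0.40153684]
inc [0.02 0.02 2.65] [ 0.1  0.  -0.1] rows>= 1.0
```

View pics/w14.png

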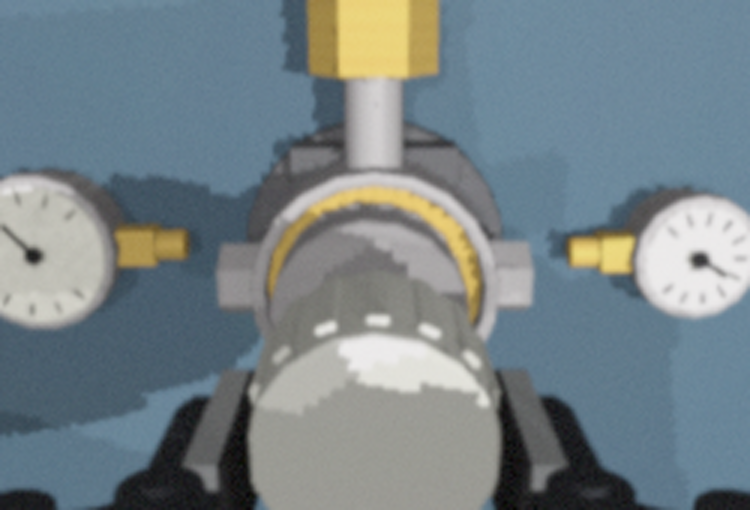

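Knob held upright, top face 250–501 wide, near edge at v≈333; bonnet shoulder at 272–475, edge top ≈212; rim 252–497, top 172.

```bash
python3 - <<'E'
from h import *
s=np.load('pics/w14.npy',allow_pickle=True).item()['s'];T=np.linalg.inv(T_tool(s))
def f(u,v,z): 
    p=px2w('wrist',(130+u/3,100+v/3),z,s);return p.round(1),(T@np.append(p,1))[:3].round(1)
z=s['eef_pos'][2]
print('knob',f(375.5,333,z+18),f(250,430,z+18),f(501,430,z+18),'skirt',f(373,219,68),'rim',f(374.5,172,54))
print('neckT',(T@[555.2,21.3,100,1]).round(1))
E
```

```text
knob (array([551.7,  44.9, 141.4]), array([ 23.6,   1.3, -18. ])) (array([534.2,  23.2, 141.4]), array([  5.8, -20.2, -18. ])) (array([576.2,  31.6, 141.4]), array([  5.7,  22.7, -18. ])) skirt (array([551.2,  46. ,  68. ]), array([24.7,  0.8, 55.4])) rim (array([549.8,  55.1,  54. ]), array([34. ,  1.3, 69.4]))
neckT [-0.2 -0.  23.4  1. ]
```

Emit:
move_arm:
  increments:
    - [0,0,0.5,0,0,0]
    - [0,0,1,0,0,0]
    - [0,0,1.4,0,0,0]
    - [0,0,1.8,0,0,0]
    - [0,0,2.1,0,0,0]
    - [0,0,2.2,0,0,0]
    - [0,0,2.2,0,0,0]

```text
clock: 36.5
eef_pos: [554.1, 21.4, 100.1]
tool_rot: [-3.141, 0.0, 1.771]
force: [-0.4, -1.7, -0.5]
width: 42.3
```

No resistance, and it is over the neck already (underside about 86 mm).

Emit:
move_arm:
  increments:
    - [0,0,0.1,0,0,0]
    - [0,0,0.2,0,0,0]
    - [0,0,0.2,0,0,0]
    - [0,0,0.2,0,0,0]

```text
clock: 36.9
eef_pos: [554.3, 21.6, 98.4]
tool_rot: [3.141, 0.0, 1.771]
force: [0.5, -1.3, 0.2]
width: 41.7
```

Emit:
move_arm:
  increments:
    - [0,0,0,0,0,0]
    - [0,0,0,0,0,0]
    - [0,0,0,0,0,0]
    - [0,0,0,0,0,0]
    - [0,0,0,0,0,0]
    - [0,0,0,0,0,0]
    - [0,0,-1,0,0,0]
    - [0,0,-3,0,0,0]
    - [0,0,-7,0,0,0]
    - [0,0,-10,0,0,0]
    - [0,0,-13,0,0,0]
    - [0,0,-13,0,0,0]
    - [0,0,-13,0,0,0]
  grip: 0.7

```text
clock: 38.2
eef_pos: [554.5, 21.6, 229.4]
tool_rot: [3.14, 0.0, 1.771]
force: [0.4, -0.3, -0.7]
width: 72.3
```

```bash
python3 -c "
from h import *
s=snap('wrist','w15');print(s['eef_pos'],s['force'],s['width'])
snap('scene','sc15',crop=(190,160,330,240),scale=4)
a=cv2.imread('pics/w15_full.png')[60:300,80:430];b=cv2.imread('pics/sc15_full.png')[150:260,170:330]
a=cv2.resize(a,(525,360));b=cv2.resize(b,(349,240));o=np.zeros((600,525,3),np.uint8);o[:360]=a;o[360:,:349]=b;cv2.imwrite('pics/fin.png',o)"
```

```text
[554.46858718  21.5624987  229.3620075 ] [ 0.4306204  -0.30101717 -0.67025459] 72.27488689289035
```

View pics/fin.png

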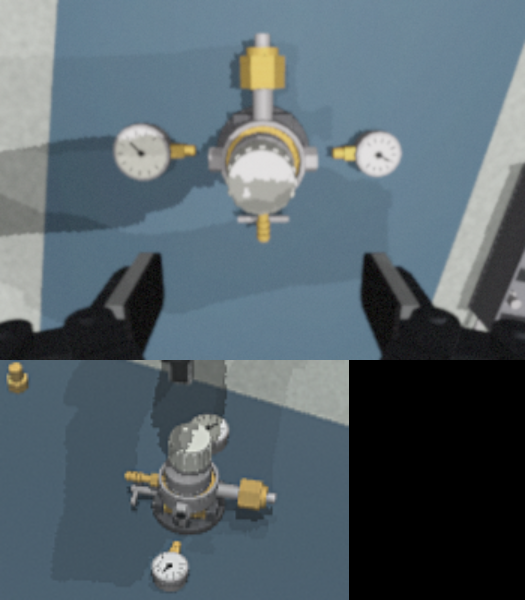

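Stack stands upright (knob top centre (262,181)); large gauge (142,153) with tip (196,152), small gauge (379,154) with tip (332,153), both aimed at the ports.

```bash
python3 - <<'E'
from h import *
s=np.load('pics/w15.npy',allow_pickle=True).item()['s']
f=lambda u,v,z:px2w('wrist',(80+u/1.5,60+v/1.5),z,s)
a=np.radians(101.5);M=np.array([[np.cos(a),np.sin(a)],[-np.sin(a),np.cos(a)]]);S=np.array([555.3,22.5])
for n,p in dict(knob=f(262,181,116),L=f(142,153,22),Lt=f(196,152,13),S=f(379,154,22),St=f(332,153,13)).items(): print(n,p.round(1),(M@(p[:2]-S)).round(1))
ctrl.finish_job()
E
```

```text
knob [555.2  24.5 116. ] [ 2.  -0.3]
L [452.8   3.4  22. ] [  1.7 104.3]
Lt [498.   11.4  13. ] [ 0.5 58.4]
S [656.2  43.1  22. ] [ 1.00e-01 -1.03e+02]
St [617.5  34.4  13. ] [ -0.8 -63.3]
the job is handed in; nothing more can be done
```

I finished the job and handed it in at about 38 s of the 136 s allowed. The hand-in gives no verdict, so what follows rests on my own readings.

**Stack:** The diaphragm, bonnet and knob are stacked in the body. The diaphragm and bonnet each bottomed out at the expected tool height, within 1 mm. The knob stopped at 98.4 mm against an expected 97–98 mm. I felt almost no push-back on the knob, so the release let it settle any last fraction of a millimetre. In the last picture the stack looks upright. The knob's top measures about 2 mm from the body axis, within my measuring error.

**Gauges:** In the body's frame, from the last picture:

| Gauge | Centre along port line (allowed) | Centre off port line (allowed) | Stem tip short of port (allowed) |
|---|---|---|---|
| Large | +104 mm (89 to 119) | about 2 mm (15) | about 14 mm (0 to 30) |
| Small | −103 mm (−112 to −82) | under 1 mm (15) | about 19 mm (0 to 30) |

Both lie dial up and were set down in contact with the mat, not dropped.

**Disagreements:** The last picture puts the small gauge about 6 mm further out than the 97 mm I aimed for. An earlier picture put its tip about 18 mm short of the port. Separate pictures of the body also differed from each other by 1–2 mm.

**Left alone:** I never touched the grease jar or the tape reel, though neither was in the last picture to re-measure. The gripper is open and well clear above the stack.

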